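Exchange the expired setting rings for the calibrated ones

TASK

The calibrated setting rings (green) are back in their wooden cases while the expired ones (red) still sit on the setting stations: exchange them, so that each green ring lies flat on the station of its size, over the spigot, and each red ring lies flat in the recess of the case of its size. Never let a ring down on the bare desk; the black granite plate is free for parking one in the meantime.

Things in the scene. Friction and masses are not known exactly. Their poses are not given: they have to be found in the camera images.
- old_large_mid (a point): Expired large (red painted top face and red band round the side) setting ring: a steel ring with a plain through bore, outer diameter 52 mm, bore 26 mm, height 24 mm, to be gripped anywhere across the outer diameter. The point is its centre, half-way up; z is the ring's axis, up. At the start it is on the large station.
- old_small_mid (a point): Expired small (red painted top face and red band round the side) setting ring: a steel ring with a plain through bore, outer diameter 40 mm, bore 17 mm, height 20 mm, to be gripped anywhere across the outer diameter. The point is its centre, half-way up; z is the ring's axis, up. At the start it is on the small station.
- new_large_mid (a point): Newly calibrated large (green painted top face and green band round the side) setting ring: a steel ring with a plain through bore, outer diameter 52 mm, bore 26 mm, height 24 mm, to be gripped anywhere across the outer diameter. The point is its centre, half-way up; z is the ring's axis, up. At the start it is in the large case.
- new_small_mid (a point): Newly calibrated small (green painted top face and green band round the side) setting ring: a steel ring with a plain through bore, outer diameter 40 mm, bore 17 mm, height 20 mm, to be gripped anywhere across the outer diameter. The point is its centre, half-way up; z is the ring's axis, up. At the start it is in the small case.
- station_large_seat (a point): Large setting station: round dark steel base 84 mm in diameter and 14 mm high with a brass spigot 20 mm in diameter standing 14 mm above the base in its middle, fixed to the desk. The ring with the 26 mm bore drops over the spigot and lies flat on the base. The point is the centre of the base's top face (where the underside of the ring rests), at the foot of the spigot; z up.
- station_small_seat (a point): Small setting station: round dark steel base 66 mm in diameter and 14 mm high with a brass spigot 11 mm in diameter standing 12 mm above the base in its middle, fixed to the desk. The ring with the 17 mm bore drops over the spigot and lies flat on the base. The point is the centre of the base's top face (where the underside of the ring rests), at the foot of the spigot; z up.
- case_large_seat (a point): Large gauge case without its lid: square wooden box 88 x 88 mm, 25 mm high, with a black foam insert (foam top 24 mm high, rigid) that has one round recess 58 mm in diameter and 8 mm deep, fixed to the desk. The 52 mm ring lies flat in the recess and stands proud of the foam. The point is the centre of the recess's floor, 16 mm above the desk (where the underside of the ring rests); z up.
- case_small_seat (a point): Small gauge case without its lid: square wooden box 74 x 74 mm, 25 mm high, with a black foam insert (foam top 24 mm high, rigid) that has one round recess 46 mm in diameter and 8 mm deep, fixed to the desk. The 40 mm ring lies flat in the recess and stands proud of the foam. The point is the centre of the recess's floor, 16 mm above the desk (where the underside of the ring rests); z up.
- granite_top (a point): Black speckled granite plate, 96 x 96 mm, 20 mm thick, fixed flat on the desk and bare at the start: the free spot. The point is the centre of its top face; z up.
There are look-alikes about, which are no part of the job. What is shaped like the part that bears old_small_mid but blue or purple is not meant.

How it is judged:
At the end, for the whole second after the job is handed in: Each green ring is on the station of its size and each red ring in the case of its size: centre within 8 mm sideways of the seat's centre, underside within 3 mm of the seat's height, upright within 0.1 rad, at rest (horizontal distance between new_large_mid and station_large_seat below 0.008 m and z of new_large_mid in the frame of station_large_seat between 0.009 and 0.015 m and angle between each of new_large_mid, new_small_mid, old_large_mid, old_small_mid's own z axis and vertical below 0.1 rad and linear speed of each of new_large, new_small, old_large, old_small below 0.02 m/s and horizontal distance between new_small_mid and station_small_seat below 0.008 m and z of new_small_mid in the frame of station_small_seat between 0.007 and 0.013 m and horizontal distance between old_large_mid and case_large_seat below 0.008 m and z of old_large_mid in the frame of case_large_seat between 0.009 and 0.015 m and horizontal distance between old_small_mid and case_small_seat below 0.008 m and z of old_small_mid in the frame of case_small_seat between 0.007 and 0.013 m); the robot touches nothing.
It fails at once if a ring lies on or falls to the bare desk (its centre comes lower than 17 mm above the desk) (height (world z) of any of new_large_mid, new_small_mid, old_large_mid, old_small_mid below 0.017 m).
It also fails if it takes over 128 s, if anything falls off the work surface, if the arm or the gripper's body presses on something with over 40 N, if the wrist force passes 120 N, or if a joint passes its speed limit or range.

ROBOT

A 6-joint arm with a two-finger parallel gripper is mounted at the origin on a cart in front of the work surface, level with it; the furniture and walls round the work are solid. World frame = base frame: x ahead of the robot, y to its left, z up, the work surface at z = 0. Lengths are in m, angles in rad, forces in N, time in s.
With the tool pointing down it reaches from about 0.225 to 0.725 m from the base axis. Payload 3.1 kg.
Tool frame: the origin (TCP) lies midway between the tips of the shut fingers; the grasp point (between the pads) lies 19 mm behind it; z points along the fingers, y is the line along which they close (so a half turn about z gives the same grasp; the last joint's range is limited). The gripper opens to 85 mm and grips with 20 to 120 N. Pads are 22 mm wide; open, the fingers measure 114 mm over their backs; the gripper's body (76 mm by 85 mm) begins 54 mm behind the grasp point. The pads swing forward as they close: fully open they stand 13 mm farther back than shut.
Start: joints at [-1.242, 0.048, 0.099, 1.622, 0, 1.443], TCP at [0.232, -0.471, 0.231] pointing down, gripper open.
Joint ranges: [-2.91, 2.91], [-0.99, 1.94], [-1.21, 1.42], [-2.12, 2.29], [-1.49, 1.47], [-3.14, 3.14]. Speed limits (rad/s): [2.79, 2.79, 3.14, 3.14, 3.14, 3.14].

INTERFACE

Orientations are given as a rotation vector (axis times angle).
In Python, from workcell import robot gives the robot as it stands.
- The arm moves only by the tool send_rows, never from a script. Its argument "series" is a list of rows, each a list of 3 entries, a list of its own where there are three numbers: the shift along the world's x, y, z normalised to -1 to 1, where 1 is 0.1 m, then the turn, a rotation vector about the world's x, y, z normalised to -1 to 1, where 1 is pi/2 rad, then the opening, from 0 (shut) to 1 (fully open). A call has 1 to 20 rows; each row shifts and turns the commanded pose from where the row before left it; what a row does not reach is not made up. A row lasts 1/10 s, in which the tool goes at most 50 mm and 8.59 degrees, less where a joint would pass 70% of its speed; a pose out of reach is approached as far as the arm can. A call with a number of a shift or a turn outside -1 to 1 is refused whole. A call with a gripper value outside its range is refused whole. The fingers move at their own pace and stop on an object; "squeeze" is the grip in N (left out, the last holds). Time passes only in rows, so rows that do not move let the fingers close. It gives the time, the measured TCP pose, the force, the opening and the grip force at its end, in the units of the state.
- robot.sense(): the state, without advancing time (a new reading comes with each control period).
- robot.get_image(name): name is "scene" or "top" or "wrist"; returns a dict with "img" (384x512x3 uint8, red, green, blue), "fx", "fy", "cx", "cy" (pixels), "R" (3x3) and "t" (3): a world point X has camera coordinates R X + t. Camera axes: x right, y down, z forward; pixel columns grow to the right and rows downward; lengths in m; the calibration is good to about 2 mm. A picture is of the moment at which its call begins. There is no depth.
- robot.sign_off(): hands the job in; it is judged then, once.
The state is a dict: "t": time; "joint_pos": joint angles; "joint_velocities": joint speeds; "joint_torque": joint torques, N m; "position": TCP position; "eef_rot": TCP orientation; "force": force on the tool from outside, world axes, zero at the start; "torque": the same for the moment, N m; "grip_width": opening from 0.0 (shut) to 1.0 (fully open); "gripper_force": force on a finger pad.
Only numpy, scipy, OpenCV 4.12 (cv2) and the standard library are available. Lean on these libraries where they do the work, as an engineer would, in place of code of your own. Each camera call takes 0.05 s, during which the arm holds its last target. There are 200 camera calls.

## Working session

There is one attempt and no reset: what is moved stays moved. The work goes in short steps, Python scripts to look and compute and a tool call to move; the robot and the scene stay as the last step left them, time stands still between calls to the robot, and variables do not carry over. Pictures are saved under pics/ and viewed, at most 14 in all, crops included, and the job is handed in when it is done.

Besides the shell and the picture viewer there is one more tool, called after "Call:" as a command line: name --argument value ..., lists and objects as JSON in quotes. send_rows: Moves the arm, as the interface text tells. Its arguments: {"type":"object","properties":{"series":{"type":"array","items":{"type":"array"}},"squeeze":{"type":"number"}},"required":["series"]}

```bash
mkdir -p pics; ls; python3 - <<'E'
from workcell import robot
import cv2,numpy as np
for n in("scene","top"):
    d=robot.get_image(n); cv2.imwrite(f"pics/{n}0.png",d["img"][:,:,::-1])
    print(n,d["fx"],d["cx"],d["cy"],np.round(d["R"],3).tolist(),np.round(d["t"],3))
s=robot.sense(); print(s["t"],s["position"],s["eef_rot"],s["force"],s["grip_width"])
E
```

```text
pics
scene 436.1988942203803 257.4145370676046 191.0042710184512 [[-0.852, -0.524, -0.015], [-0.279, 0.478, -0.833], [0.443, -0.705, -0.554]] [0.543 0.145 0.723]
top 489.7488258481677 253.8789885797165 190.34760865113134 [[-0.004, -1.0, 0.024], [-0.986, -0.0, -0.164], [0.164, -0.024, -0.986]] [0.118 0.594 1.158]
0.1 [ 0.23137507 -0.47065384  0.23021933] [-3.05794014e+00 -7.10889482e-01  3.32917873e-04] [-0.22403815 -0.16798768 -0.00831199] 1.000820818988589
```

View pics/scene0.png

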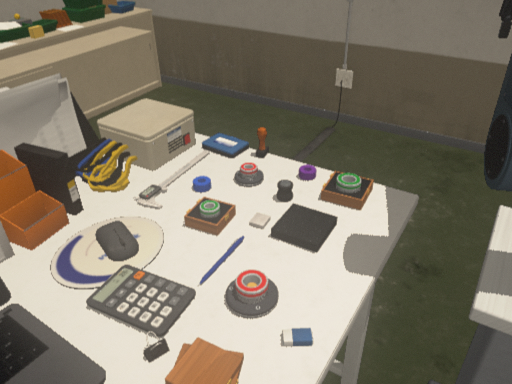

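View pics/top0.png

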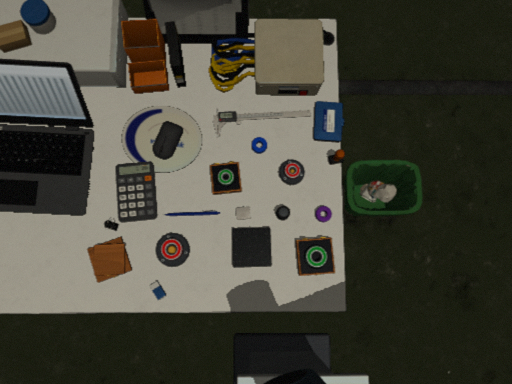

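The scene view shows both stations and both cases. In the top view the large station (red ring) is at about (172,249), the small station at (291,172), the small case (green ring) at (226,177), the large case at (315,256) and the granite at (251,246). Next I locate these by colour mask.

```bash
cat > h.py <<'E'
from workcell import robot
import cv2,numpy as np
def cast(d,uv,z):
    R=np.array(d["R"]);t=np.array(d["t"]);c=-R.T@t
    r=R.T@np.array([(uv[0]-d["cx"])/d["fx"],(uv[1]-d["cy"])/d["fy"],1]); return c+r*(z-c[2])/r[2]
def mask(img,col):
    h=cv2.cvtColor(img,cv2.COLOR_RGB2HSV)
    if col=="g": return cv2.inRange(h,(45,90,50),(85,255,255))
    return cv2.inRange(h,(0,130,90),(6,255,255))|cv2.inRange(h,(172,130,90),(180,255,255))
def rings(d,col,amin=60):
    n,l,s,c=cv2.connectedComponentsWithStats(cv2.dilate(mask(d["img"],col),np.ones((3,3))))
    out=[]
    for i in range(1,n):
        if s[i,4]>amin:
            p=cv2.findNonZero((l==i).astype(np.uint8)); (e,ax,a)=cv2.fitEllipse(cv2.convexHull(p)); out.append((e,ax,s[i,4]))
    return out
E
python3 - <<'E'
from h import *
d=robot.get_image("top"); s=robot.get_image("scene")
for n,x in(("top",d),("scene",s)):
  for col in"rg":
    for e,ax,a in rings(x,col):
        print(n,col,np.round(e,1),np.round(ax,1),a,np.round(cast(x,e,.038)[:2],4))
print("granite",cast(d,(251.5,246.5),.02))
E
```

```text
top r [292.1 169.5] [15.2 16.6] 173 [0.6486 0.0211]
top r [170.8 248.6] [21.2 21.8] 279 [0.4525 0.3192]
top g [383.8 186.7] [66.1 87.7] 1933 [ 0.6051 -0.2082]
top g [225.3 176.4] [15.8 17.6] 174 [0.6309 0.1882]
top g [316.6 256. ] [21.  21.7] 274 [ 0.4335 -0.0352]
scene r [186.7 138.7] [ 8.  12.1] 73 [ 0.8524 -0.0129]
scene r [249.4 167.2] [11.1 19. ] 128 [0.6416 0.0264]
scene r [251.1 280.2] [23.1 31.8] 399 [0.4531 0.3176]
scene r [252.8 291.8] [10.3 26.1] 103 [0.438  0.3368]
scene g [83.1  7.9] [29.5 46.4] 829 [ 2.4195 -1.0041]
scene g [25.2 29.9] [16.9 72.9] 624 [ 2.2461 -0.5189]
scene g [348.4 180.3] [18.9 26.3] 296 [ 0.4324 -0.0322]
scene g [209.  204.7] [12.  18.8] 148 [0.6324 0.1876]
granite [0.45797769 0.12304113 0.02      ]
```

The colour fixes from the two views agree to within about 7 mm. I turn the tool so it closes along x and fly to a point above the large station.

Call:
send_rows --series '[[[0.11, 0.395, 0], [0, 0, 0.0711], 1], [[0.11, 0.395, 0], [0, 0, 0.0711], 1], [[0.11, 0.395, 0], [0, 0, 0.0711], 1], [[0.11, 0.395, 0], [0, 0, 0.0711], 1], [[0.11, 0.395, 0], [0, 0, 0.0711], 1], [[0.11, 0.395, 0], [0, 0, 0.0711], 1], [[0.11, 0.395, 0], [0, 0, 0.0711], 1], [[0.11, 0.395, 0], [0, 0, 0.0711], 1], [[0.11, 0.395, 0], [0, 0, 0.0711], 1], [[0.11, 0.395, 0], [0, 0, 0.0711], 1], [[0.11, 0.395, 0], [0, 0, 0], 1], [[0.11, 0.395, 0], [0, 0, 0], 1], [[0.11, 0.395, 0], [0, 0, 0], 1], [[0.11, 0.395, 0], [0, 0, 0], 1], [[0.11, 0.395, 0], [0, 0, 0], 1], [[0.11, 0.395, 0], [0, 0, 0], 1], [[0.11, 0.395, 0], [0, 0, 0], 1], [[0.11, 0.395, 0], [0, 0, 0], 1], [[0.11, 0.395, 0], [0, 0, 0], 1], [[0.11, 0.395, 0], [0, 0, 0], 1]]' --squeeze 50

```text
t: 2.2
position: [0.4516, 0.3206, 0.231]
eef_rot: [2.218, 2.225, -0.001]
force: [0.7, -0.5, 0.5]
grip_width: 0.997
gripper_force: 0.0
```

```bash
cat >> h.py <<'E'
def look(name,col,z,save=True):
    d=robot.get_image("wrist"); s=robot.sense()
    if save: cv2.imwrite(f"pics/{name}.png",d["img"][:,:,::-1])
    print("t",round(s["t"],1),"tcp",np.round(s["position"],4),"rot",np.round(s["eef_rot"],3),"j",np.round(s["joint_pos"],2),"F",np.round(s["force"],1),"w",round(s["grip_width"],3),"gf",s["gripper_force"])
    R=np.array(d["R"]);print("cam",np.round(-R.T@np.array(d["t"]),3),"axis",np.round(R[2],2))
    for c in col:
        for e,ax,a in rings(d,c,200): print(c,np.round(e,1),np.round(ax,1),a,np.round(cast(d,e,z)[:2],4),"dia",np.round(np.array(ax)/d["fx"]*(-R.T@np.array(d["t"]))[2]-0,3))
    return d
E
python3 -c "
from h import *
look('w1','rg',.038)"
```

```text
t 2.2 tcp [0.4528 0.3261 0.2287] rot [-2.211 -2.226 -0.004] j [0.5  0.13 0.18 1.62 0.   2.07] F [ 3.8  4.  -1.5] w 1.003 gf 0.0
cam [0.451 0.395 0.374] axis [ 0.   -0.29 -0.96]
r [259.6 165.2] [44.8 47.6] 1087 [0.4549 0.3244] dia [0.053 0.056]
g [409.7 271.8] [28.2 33.2] 407 [0.6353 0.1952] dia [0.033 0.039]
```

```bash
python3 -c "
from h import *
look('w2','rg',.038)"
```

```text
t 2.3 tcp [0.4517 0.3227 0.2287] rot [-2.212e+00 -2.228e+00  2.000e-03] j [0.5  0.13 0.18 1.62 0.   2.06] F [-0.8 -0.3 -0.4] w 1.001 gf 0.0
cam [0.452 0.4   0.372] axis [ 0.   -0.29 -0.96]
r [256.9 176.9] [43.6 45. ] 990 [0.4531 0.3185] dia [0.051 0.053]
g [407.8 276.9] [21.4 34.5] 342 [0.6338 0.1973] dia [0.025 0.04 ]
```

View pics/w2.png

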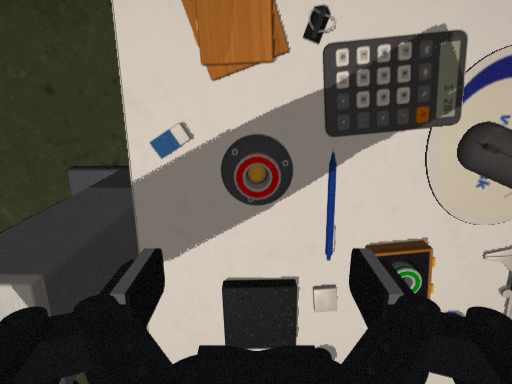

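The wrist view shows the red ring at (257,177), which gives (0.453, 0.3185) and matches the top view. I lower onto it.

Call:
send_rows --series '[[[0.01, 0, -0.3], [0, 0, 0], 1], [[0, 0, -0.3], [0, 0, 0], 1], [[0, 0, -0.3], [0, 0, 0], 1], [[0, 0, -0.3], [0, 0, 0], 1], [[0, 0, -0.3], [0, 0, 0], 1], [[0, 0, -0.2], [0, 0, 0], 1], [[0, 0, 0], [0, 0, 0], 1], [[0, 0, 0], [0, 0, 0], 1]]'

```text
t: 3.1
position: [0.4522, 0.3182, 0.0614]
eef_rot: [-2.219, -2.224, 0.002]
force: [0.6, -0.5, 0.3]
grip_width: 0.998
gripper_force: 0.0
```

```bash
python3 -c "
from h import *
d=look('w3','r',.038)
e=[x for x in rings(d,'r',200)]
h=cv2.cvtColor(d['img'],cv2.COLOR_RGB2HSV); m=cv2.inRange(h,(10,110,60),(30,255,255))
n,l,s,c=cv2.connectedComponentsWithStats(m)
for i in range(1,n):
  if s[i,4]>40: print(c[i],s[i],cast(d,c[i],.028)[:2])
"
```

```text
t 3.1 tcp [0.4532 0.3189 0.0626] rot [2.218e+00 2.224e+00 2.000e-03] j [ 0.49  0.15 -0.13  1.29 -0.    2.06] F [ 0.9 -0.6  0.2] w 0.996 gf 0.0
cam [0.452 0.393 0.204] axis [ 0.   -0.29 -0.96]
r [259.3 230.6] [77.7 83.7] 2993 [0.4536 0.3199] dia [0.05  0.054]
[203.87237922  14.91157703] [ 144    0  149   47 3291] [0.42559778 0.43128845]
[258.39554318 222.57520891] [242 210  33  27 718] [0.45316151 0.32071026]
[443.90740741 379.72222222] [436 375  19   9 108] [0.58489602 0.20164544]
```

View pics/w3.png

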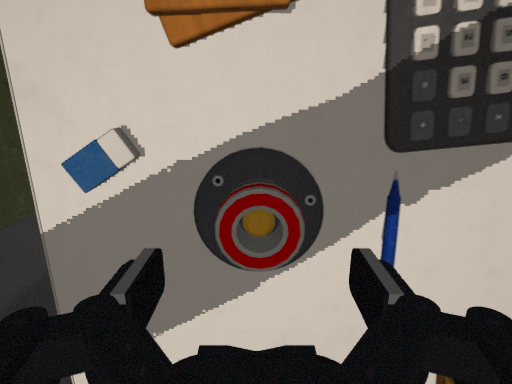

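The ring is at (259,231) and the brass spigot at (258,222), which puts the large station at (0.453, 0.3205). The fingers straddle the ring cleanly, so I lower and close.

Call:
send_rows --series '[[[0, 0.01, -0.2], [0, 0, 0], 1], [[0, 0, -0.2], [0, 0, 0], 1], [[0, 0, 0], [0, 0, 0], 1], [[0, 0, 0], [0, 0, 0], 0], [[0, 0, 0], [0, 0, 0], 0], [[0, 0, 0], [0, 0, 0], 0], [[0, 0, 0], [0, 0, 0], 0], [[0, 0, 0], [0, 0, 0], 0], [[0, 0, 0], [0, 0, 0], 0], [[0, 0, 0], [0, 0, 0], 0]]' --squeeze 60

```text
t: 4.15
position: [0.4543, 0.3208, 0.024]
eef_rot: [2.217, 2.224, 0.007]
force: [0.5, -0.6, 6.3]
grip_width: 0.572
gripper_force: 63.5
```

Call:
send_rows --series '[[[0, 0, 0.05], [0, 0, 0], 0], [[0, 0, 0.15], [0, 0, 0], 0], [[0, 0, 0.3], [0, 0, 0], 0], [[0, 0, 0.3], [0, 0, 0], 0], [[0, 0, 0], [0, 0, 0], 0], [[0, 0, 0], [0, 0, 0], 0]]'

```text
t: 4.75
position: [0.4531, 0.3201, 0.1024]
eef_rot: [2.218, 2.224, 0.003]
force: [0.2, 0.0, -2.3]
grip_width: 0.574
gripper_force: 63.2
```

```bash
python3 -c "
from h import *
d=look('w4','r',.11)
h=cv2.cvtColor(d['img'],cv2.COLOR_RGB2HSV); m=cv2.inRange(h,(10,110,60),(30,255,255))
n,l,s,c=cv2.connectedComponentsWithStats(m)
for i in range(1,n):
  if s[i,4]>40: print(c[i],s[i],cast(d,c[i],.028)[:2])
"
```

```text
t 4.8 tcp [0.4521 0.3196 0.1007] rot [-2.218e+00 -2.224e+00  2.000e-03] j [ 0.49  0.13 -0.07  1.37 -0.    2.06] F [-0.5  0.4 -3.4] w 0.569 gf 63.16920866636792
cam [0.452 0.394 0.245] axis [ 0.   -0.29 -0.96]
r [256.5 253.2] [ 88.4 106.5] 699 [0.4529 0.3237] dia [0.068 0.082]
r [256.3 267.9] [ 92.5 103.8] 4349 [0.4529 0.3159] dia [0.072 0.08 ]
[223.13638884  20.79855849] [ 159    0  147   60 5411] [0.43220407 0.43909792]
[505.77454545 112.37818182] [499 100  13  25 275] [0.61871778 0.38521145]
[255.41714286 195.34571429] [242 187  28  17 350] [0.45232478 0.32694183]
[478.78785812 308.76671214] [ 433  292   79   68 1466] [0.63256721 0.23177238]
```

View pics/w4.png

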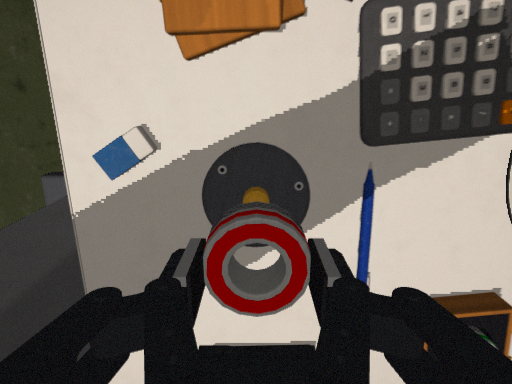

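The ring is held upright at (256,268). I park it on the granite.

Call:
send_rows --series '[[[0.01, -0.4, 0], [0, 0, 0], 0], [[0.01, -0.4, 0], [0, 0, 0], 0], [[0.01, -0.4, 0], [0, 0, 0], 0], [[0.01, -0.4, 0], [0, 0, 0], 0], [[0.01, -0.3, 0], [0, 0, 0], 0], [[0, 0, 0], [0, 0, 0], 0], [[0, 0, -0.3], [0, 0, 0], 0], [[0, 0, -0.25], [0, 0, 0], 0], [[0, 0, -0.1], [0, 0, 0], 0], [[0, 0, -0.04], [0, 0, 0], 0], [[0, 0, -0.03], [0, 0, 0], 0], [[0, 0, 0], [0, 0, 0], 0], [[0, 0, 0], [0, 0, 0], 0]]'

```text
t: 6.1
position: [0.4587, 0.1303, 0.0302]
eef_rot: [2.217, 2.224, 0.003]
force: [0.7, 0.8, -2.4]
grip_width: 0.573
gripper_force: 63.1
```

Call:
send_rows --series '[[[0, 0, -0.02], [0, 0, 0], 0], [[0, 0, 0], [0, 0, 0], 0]]'

```text
t: 6.3
position: [0.4589, 0.1303, 0.0299]
eef_rot: [2.217, 2.224, 0.004]
force: [-2.4, 0.0, 7.9]
grip_width: 0.574
gripper_force: 64.2
```

Contact felt. I release, lift, and go above the large case.

Call:
send_rows --series '[[[0, 0, 0], [0, 0, 0], 1], [[0, 0, 0], [0, 0, 0], 1], [[0, 0, 0], [0, 0, 0], 1], [[0, 0, 0], [0, 0, 0], 1], [[0, 0, 0.13], [0, 0, 0], 1], [[0, 0, 0.3], [0, 0, 0], 1], [[0, 0, 0.3], [0, 0, 0], 1], [[-0.05, -0.33, 0], [0, 0, 0], 1], [[-0.05, -0.33, 0], [0, 0, 0], 1], [[-0.05, -0.33, 0], [0, 0, 0], 1], [[-0.05, -0.33, 0], [0, 0, 0], 1], [[-0.05, -0.33, 0], [0, 0, 0], 1], [[0, 0, 0], [0, 0, 0], 1], [[0, 0, 0], [0, 0, 0], 1], [[0, 0, 0], [0, 0, 0], 1]]'

```text
t: 7.8
position: [0.4328, -0.0345, 0.1008]
eef_rot: [2.217, 2.225, 0.001]
force: [0.0, 0.5, -0.2]
grip_width: 1.002
gripper_force: 0.0
```

```bash
python3 -c "
from h import *
d=look('w5','g',.040)
"
```

```text
t 7.8 tcp [ 0.4328 -0.0343  0.1006] rot [-2.217e+00 -2.226e+00 -1.000e-03] j [-0.23 -0.18 -0.38  1.37  0.    1.33] F [0.  0.3 0.6] w 1.003 gf 0.0
cam [0.432 0.04  0.244] axis [ 0.   -0.29 -0.96]
g [258.4 204.8] [73.4 75.7] 2631 [ 0.434  -0.0302] dia [0.056 0.058]
g [340.1 294.1] [39.  55.3] 1273 [ 0.4951 -0.1001] dia [0.03  0.042]
```

View pics/w5.png

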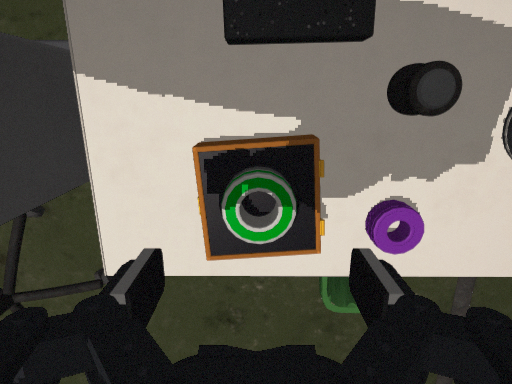

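The green ring is at about (259,208) in a slightly rotated case with corners (194,147), (318,136), (320,252) and (208,259). I refine with the bright face only and the case corners.

```bash
cat >> h.py <<'E'
def face(d,col,z,near,rad=70):
    "holes (bore edge of painted annulus) nearest to a pixel -> centre on plane z"
    m=cv2.morphologyEx(mask(d["img"],col),cv2.MORPH_CLOSE,np.ones((3,3)))
    cs,hi=cv2.findContours(m,cv2.RETR_CCOMP,cv2.CHAIN_APPROX_NONE)
    for c,h in zip(cs,hi[0] if hi is not None else []):
        if len(c)>25:
            e,ax,a=cv2.fitEllipse(c)
            if np.hypot(*(np.array(e)-near))<rad: print("hole" if h[3]>=0 else "outer",np.round(e,1),np.round(ax,1),np.round(cast(d,e,z)[:2],4))
E
python3 -c "
from h import *
d=robot.get_image('wrist')
face(d,'g',.040,(259,208))
c=[cast(d,p,.025) for p in((194,147),(318,137),(320,252),(208,259))]
print(np.round(c,4),np.mean(c,0), [np.linalg.norm(c[i]-c[i-1]) for i in range(4)])
"
```

```text
outer [258.7 209.6] [62.9 66.7] [ 0.4341 -0.0334]
hole [258.6 210. ] [45.2 47.8] [ 0.4341 -0.0337]
outer [258.7 207.1] [72.  74.5] [ 0.4341 -0.0316]
[[ 0.3894  0.0068  0.025 ]
 [ 0.4744  0.014   0.025 ]
 [ 0.4813 -0.0729  0.025 ]
 [ 0.3957 -0.0793  0.025 ]] [ 0.43519052 -0.03284814  0.025     ] [np.float64(0.08624978903016799), np.float64(0.08532076544991829), np.float64(0.08720148715911269), np.float64(0.08586223774612409)]
```

Call:
send_rows --series '[[[0.01, 0.01, -0.3], [0, 0, 0], 1], [[0, 0, -0.25], [0, 0, 0], 1], [[0, 0, -0.15], [0, 0, 0], 1], [[0, 0, -0.06], [0, 0, 0], 1], [[0, 0, 0], [0, 0, 0], 1], [[0, 0, 0], [0, 0, 0], 0], [[0, 0, 0], [0, 0, 0], 0], [[0, 0, 0], [0, 0, 0], 0], [[0, 0, 0], [0, 0, 0], 0], [[0, 0, 0], [0, 0, 0], 0], [[0, 0, 0], [0, 0, 0], 0], [[0, 0, 0], [0, 0, 0], 0]]'

```text
t: 9.1
position: [0.435, -0.0345, 0.0262]
eef_rot: [2.216, 2.223, 0.003]
force: [-0.1, 0.9, 6.3]
grip_width: 0.572
gripper_force: 62.8
```

Call:
send_rows --series '[[[0, 0, 0.1], [0, 0, 0], 0], [[0, 0, 0.3], [0, 0, 0], 0], [[0, 0, 0.4], [0, 0, 0], 0], [[0.02, 0.39, 0], [0, 0, 0], 0], [[0.02, 0.39, 0], [0, 0, 0], 0], [[0.02, 0.39, 0], [0, 0, 0], 0], [[0.02, 0.39, 0], [0, 0, 0], 0], [[0.02, 0.39, 0], [0, 0, 0], 0], [[0.02, 0.39, 0], [0, 0, 0], 0], [[0.02, 0.39, 0], [0, 0, 0], 0], [[0.02, 0.39, 0], [0, 0, 0], 0], [[0.02, 0.39, 0], [0, 0, 0], 0], [[0.01, 0.03, 0], [0, 0, 0], 0], [[0, 0, 0], [0, 0, 0], 0], [[0, 0, -0.3], [0, 0, 0], 0], [[0, 0, -0.2], [0, 0, 0], 0], [[0, 0, -0.1], [0, 0, 0], 0], [[0, 0, 0], [0, 0, 0], 0], [[0, 0, 0], [0, 0, 0], 0]]'

```text
t: 11.0
position: [0.453, 0.3193, 0.045]
eef_rot: [2.219, 2.223, 0.001]
force: [-0.5, 0.9, -1.5]
grip_width: 0.572
gripper_force: 62.7
```

```bash
python3 -c "
from h import *
d=look('w6','g',.06)
"
```

```text
t 11.1 tcp [0.4535 0.3197 0.0456] rot [2.219 2.223 0.003] j [ 0.49  0.16 -0.15  1.26 -0.    2.06] F [-0.2 -0.1 -1.3] w 0.568 gf 62.74139475077391
cam [0.452 0.394 0.188] axis [ 0.   -0.29 -0.96]
g [256.5 250.1] [ 91.9 107.8] 805 [0.4527 0.3283] dia [0.054 0.064]
g [256.4 264.2] [ 93.  103.8] 4393 [0.4527 0.3213] dia [0.055 0.061]
```

View pics/w6.png

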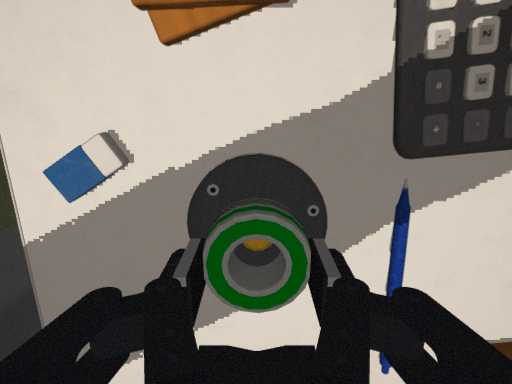

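The spigot at (257,242) shows inside the bore of the green ring at (256,264), and it is well aligned. I lower over it.

Call:
send_rows --series '[[[0, 0, -0.06], [0, 0, 0], 0], [[0, 0, -0.06], [0, 0, 0], 0], [[0, 0, -0.06], [0, 0, 0], 0], [[0, 0, -0.02], [0, 0, 0], 0], [[0, 0, 0], [0, 0, 0], 0], [[0, 0, 0], [0, 0, 0], 0]]'

```text
t: 11.65
position: [0.4523, 0.3197, 0.0243]
eef_rot: [-2.218, -2.225, 0.001]
force: [-0.5, -0.9, -0.1]
grip_width: 0.57
gripper_force: 63.0
```

Call:
send_rows --series '[[[0, 0, -0.01], [0, 0, 0], 0], [[0, 0, 0], [0, 0, 0], 1], [[0, 0, 0], [0, 0, 0], 1], [[0, 0, 0], [0, 0, 0], 1], [[0, 0, 0], [0, 0, 0], 1], [[0, 0, 0.18], [0, 0, 0], 1], [[0, 0, 0.3], [0, 0, 0], 1], [[0, 0, 0.3], [0, 0, 0], 1], [[0, 0, 0], [0, 0, 0], 1], [[0, 0, 0], [0, 0, 0], 1]]'

```text
t: 12.65
position: [0.4534, 0.3203, 0.1023]
eef_rot: [2.218, 2.224, 0.004]
force: [-1.0, -0.3, -1.0]
grip_width: 1.001
gripper_force: 0.0
```

```bash
python3 -c "
from h import *
d=look('w7','',.038)
face(d,'g',.038,(258,205))
"
```

```text
t 12.7 tcp [0.4524 0.3198 0.1009] rot [-2.218 -2.225  0.   ] j [ 0.49  0.13 -0.07  1.37 -0.    2.06] F [-0.5  1.1 -0.3] w 0.998 gf 0.0
cam [0.453 0.394 0.245] axis [ 0.   -0.29 -0.96]
outer [254.4 208.4] [61.8 65.3] [0.4519 0.3208]
hole [254.4 208.9] [44.2 47.1] [0.452  0.3204]
outer [254.9 210.1] [75.8 79.2] [0.4523 0.3195]
```

Call:
send_rows --series '[[[0.01, -0.38, 0], [0, 0, 0], 1], [[0.01, -0.38, 0], [0, 0, 0], 1], [[0.01, -0.38, 0], [0, 0, 0], 1], [[0.01, -0.38, 0], [0, 0, 0], 1], [[0.01, -0.38, 0], [0, 0, 0], 1], [[0, 0, 0], [0, 0, 0], 1], [[0, 0, 0], [0, 0, 0], 1], [[0, 0, 0], [0, 0, 0], 1]]'

```text
t: 13.5
position: [0.4568, 0.1304, 0.1003]
eef_rot: [-2.217, -2.224, 0.002]
force: [-0.2, 0.5, -0.4]
grip_width: 1.002
gripper_force: 0.0
```

```bash
python3 -c "
from h import *
d=look('w8','',.044)
face(d,'r',.044,(258,205))
"
```

```text
t 13.6 tcp [0.457  0.1307 0.1005] rot [-2.216e+00 -2.225e+00  1.000e-03] j [ 0.14 -0.07 -0.28  1.36  0.    1.7 ] F [-0.   0.2  0.7] w 0.997 gf 0.0
cam [0.456 0.205 0.243] axis [-0.   -0.29 -0.96]
outer [259.9 214.5] [63.6 68. ] [0.4589 0.1294]
hole [259.9 215. ] [45.9 48.4] [0.4589 0.1291]
outer [261.6 222.1] [83.8 93.1] [0.46  0.124]
```

The green large ring is seated. Now I pick the red one from the granite.

Call:
send_rows --series '[[[0, -0.01, -0.3], [0, 0, 0], 1], [[0, 0, -0.25], [0, 0, 0], 1], [[0, 0, -0.12], [0, 0, 0], 1], [[0, 0, -0.06], [0, 0, 0], 1], [[0, 0, 0], [0, 0, 0], 1], [[0, 0, 0], [0, 0, 0], 0], [[0, 0, 0], [0, 0, 0], 0], [[0, 0, 0], [0, 0, 0], 0], [[0, 0, 0], [0, 0, 0], 0], [[0, 0, 0], [0, 0, 0], 0], [[0, 0, 0], [0, 0, 0], 0], [[0, 0, 0.1], [0, 0, 0], 0], [[0, 0, 0.3], [0, 0, 0], 0], [[0, 0, 0.3], [0, 0, 0], 0]]'

```text
t: 14.95
position: [0.4555, 0.1285, 0.0976]
eef_rot: [-2.216, -2.222, 0.006]
force: [1.6, 0.7, -1.8]
grip_width: 0.575
gripper_force: 62.7
```

Call:
send_rows --series '[[[-0.048, -0.326, 0], [0, 0, 0], 0], [[-0.048, -0.326, 0], [0, 0, 0], 0], [[-0.048, -0.326, 0], [0, 0, 0], 0], [[-0.048, -0.326, 0], [0, 0, 0], 0], [[-0.048, -0.326, 0], [0, 0, 0], 0], [[0, 0, 0], [0, 0, 0], 0], [[0, 0, -0.3], [0, 0, 0], 0], [[0, 0, -0.2], [0, 0, 0], 0], [[0, 0, -0.06], [0, 0, 0], 0], [[0, 0, -0.06], [0, 0, 0], 0], [[0, 0, -0.06], [0, 0, 0], 0], [[0, 0, -0.04], [0, 0, 0], 0], [[0, 0, 0], [0, 0, 0], 0], [[0, 0, 0], [0, 0, 0], 0]]'

```text
t: 16.35
position: [0.434, -0.0342, 0.0268]
eef_rot: [2.218, 2.224, 0.001]
force: [0.2, 0.8, -2.1]
grip_width: 0.574
gripper_force: 62.8
```

Call:
send_rows --series '[[[0, 0, -0.02], [0, 0, 0], 0], [[0, 0, 0], [0, 0, 0], 0], [[0, 0, 0], [0, 0, 0], 0]]'

```text
t: 16.65
position: [0.4342, -0.0343, 0.0262]
eef_rot: [2.217, 2.224, 0.001]
force: [-3.2, 1.0, 6.1]
grip_width: 0.568
gripper_force: 63.6
```

Contact comes at recess-floor height. I release, lift and check.

Call:
send_rows --series '[[[0, 0, 0], [0, 0, 0], 1], [[0, 0, 0], [0, 0, 0], 1], [[0, 0, 0], [0, 0, 0], 1], [[0, 0, 0], [0, 0, 0], 1], [[0, 0, 0.17], [0, 0, 0], 1], [[0, 0, 0.3], [0, 0, 0], 1], [[0, 0, 0.3], [0, 0, 0], 1], [[0, 0, 0], [0, 0, 0], 1], [[0, 0, 0], [0, 0, 0], 1]]'

```text
t: 17.55
position: [0.4343, -0.0344, 0.102]
eef_rot: [2.217, 2.223, 0.002]
force: [-0.8, -0.4, -0.6]
grip_width: 0.999
gripper_force: 0.0
```

```bash
python3 -c "
from h import *
d=look('w9','',.04)
face(d,'r',.04,(258,205))
"
```

```text
t 17.6 tcp [ 0.4333 -0.0341  0.1008] rot [-2.218 -2.224  0.   ] j [-0.23 -0.18 -0.38  1.37  0.    1.33] F [-0.1  0.2 -0.4] w 1.001 gf 0.0
cam [0.433 0.04  0.245] axis [ 0.   -0.29 -0.96]
outer [255.7 209.2] [62.2 65.9] [ 0.4338 -0.0338]
hole [255.8 209.8] [44.8 47.9] [ 0.4338 -0.0342]
outer [255.4 202.9] [63.1 70.4] [ 0.4336 -0.0292]
```

Call:
send_rows --series '[[[0.36, 0.1, 0], [0, 0, 0], 1], [[0.36, 0.1, 0], [0, 0, 0], 1], [[0.36, 0.1, 0], [0, 0, 0], 1], [[0.36, 0.1, 0], [0, 0, 0], 1], [[0.36, 0.1, 0], [0, 0, 0], 1], [[0.34, 0.05, 0], [0, 0, 0], 1], [[0, 0, 0], [0, 0, 0], 1], [[0, 0, 0], [0, 0, 0], 1], [[0, 0, 0], [0, 0, 0], 1]]'

```text
t: 18.5
position: [0.646, 0.0208, 0.1002]
eef_rot: [-2.217, -2.223, 0.003]
force: [0.4, -0.2, -0.3]
grip_width: 1.0
gripper_force: 0.0
```

```bash
cat >> h.py <<'E'
def brass(d,z,near):
    h=cv2.cvtColor(d['img'],cv2.COLOR_RGB2HSV); m=cv2.inRange(h,(10,110,60),(30,255,255))
    n,l,s,c=cv2.connectedComponentsWithStats(m)
    for i in range(1,n):
        if s[i,4]>40 and np.hypot(*(c[i]-near))<80: print("brass",c[i],s[i],np.round(cast(d,c[i],z)[:2],4))
E
python3 -c "
from h import *
d=look('w10','',.034)
face(d,'r',.034,(258,205))
brass(d,.026,(258,205))
"
```

```text
t 18.6 tcp [0.6461 0.0207 0.1009] rot [-2.218e+00 -2.223e+00  2.000e-03] j [-0.07  0.38  0.22  1.42 -0.    1.5 ] F [-0.2 -0.6  0.6] w 0.998 gf 0.0
cam [0.646 0.095 0.243] axis [-0.   -0.29 -0.96]
outer [263.1 208.2] [45.1 47.8] [0.6503 0.0207]
hole [263.1 208.5] [31.5 33.9] [0.6502 0.0205]
brass [262.80829016 203.69430052] [256 197  15  15 193] [0.6501 0.0213]
```

View pics/w10.png

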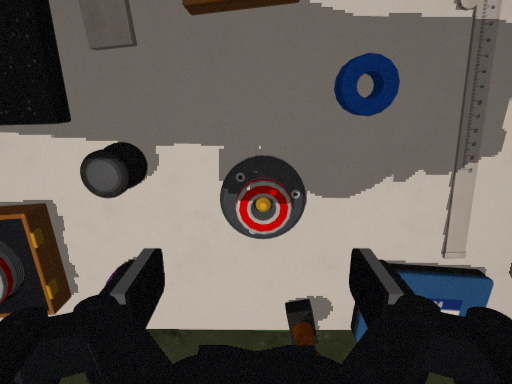

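The large exchange is done: the red ring is in the case at (0.4338,-0.034), on centre. The picture shows the small red ring and spigot at (263,208), so the small station is at (0.650,0.021). Nothing there is in the fingers' way. I partly close the fingers and lower.

Call:
send_rows --series '[[[0.04, 0, 0], [0, 0, 0], 0.72], [[0, 0, -0.2], [0, 0, 0], 0.72], [[0, 0, -0.25], [0, 0, 0], 0.72], [[0, 0, -0.2], [0, 0, 0], 0.72], [[0, 0, -0.1], [0, 0, 0], 0.72], [[0, 0, -0.03], [0, 0, 0], 0.72], [[0, 0, 0], [0, 0, 0], 0.72], [[0, 0, 0], [0, 0, 0], 0], [[0, 0, 0], [0, 0, 0], 0], [[0, 0, 0], [0, 0, 0], 0], [[0, 0, 0], [0, 0, 0], 0], [[0, 0, 0], [0, 0, 0], 0], [[0, 0, 0], [0, 0, 0], 0], [[0, 0, 0], [0, 0, 0], 0]]'

```text
t: 19.95
position: [0.6529, 0.0207, 0.0258]
eef_rot: [2.216, 2.223, 0.003]
force: [-0.8, 0.6, 5.7]
grip_width: 0.43
gripper_force: 59.5
```

Call:
send_rows --series '[[[0, 0, 0.1], [0, 0, 0], 0], [[0, 0, 0.3], [0, 0, 0], 0], [[0, 0, 0.4], [0, 0, 0], 0], [[0, 0, 0], [0, 0, 0], 0], [[0, 0, 0], [0, 0, 0], 0]]'

```text
t: 20.45
position: [0.6531, 0.0208, 0.1055]
eef_rot: [2.216, 2.222, 0.004]
force: [-0.0, -0.2, -1.7]
grip_width: 0.425
gripper_force: 60.3
```

```bash
python3 -c "
from h import *
d=look('w11','',.034)
face(d,'r',.114,(258,265))
brass(d,.026,(258,205))
"
```

```text
t 20.5 tcp [0.6517 0.0209 0.1034] rot [2.218 2.224 0.   ] j [-0.07  0.39  0.24  1.42  0.    1.5 ] F [-0.4 -0.3 -1.3] w 0.43 gf 60.26049396023154
cam [0.652 0.095 0.248] axis [ 0.01 -0.29 -0.96]
outer [256.4 260.1] [63.5 70.9] [0.6528 0.0212]
hole [256.4 260.7] [44.1 49.2] [0.6528 0.0209]
outer [256.4 264.8] [87.8 94.7] [0.6528 0.0187]
brass [251.70048309 199.93719807] [245 192  15  17 207] [0.6497 0.0223]
```

View pics/w11.png

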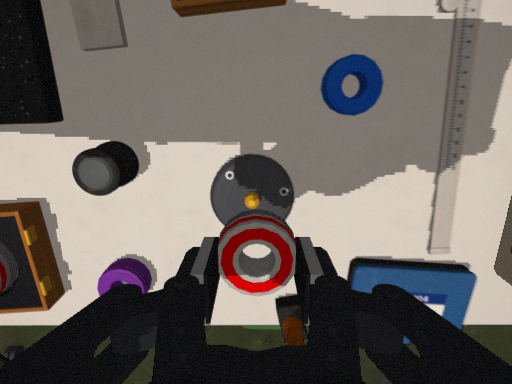

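The red small ring is held upright at (256,260), and the bare spigot is at (252,200), giving a seat of (0.650,0.0215). I park the ring on the granite.

Call:
send_rows --series '[[[-0.388, 0.208, 0], [0, 0, 0], 0], [[-0.388, 0.208, 0], [0, 0, 0], 0], [[-0.388, 0.208, 0], [0, 0, 0], 0], [[-0.388, 0.208, 0], [0, 0, 0], 0], [[-0.388, 0.208, 0], [0, 0, 0], 0], [[0, 0, 0], [0, 0, 0], 0], [[0, 0, -0.3], [0, 0, 0], 0], [[0, 0, -0.25], [0, 0, 0], 0], [[0, 0, -0.12], [0, 0, 0], 0], [[0, 0, -0.04], [0, 0, 0], 0], [[0, 0, -0.02], [0, 0, 0], 0], [[0, 0, 0], [0, 0, 0], 0], [[0, 0, 0], [0, 0, 0], 0]]'

```text
t: 21.8
position: [0.4549, 0.1244, 0.0313]
eef_rot: [-2.216, -2.222, 0.008]
force: [-8.2, -1.3, 11.5]
grip_width: 0.43
gripper_force: 64.8
```

Call:
send_rows --series '[[[0, 0, 0], [0, 0, 0], 0.72], [[0, 0, 0], [0, 0, 0], 0.72], [[0, 0, 0], [0, 0, 0], 0.72], [[0, 0, 0], [0, 0, 0], 0.72], [[0, 0, 0.13], [0, 0, 0], 0.72], [[0, 0, 0.3], [0, 0, 0], 0.72], [[0, 0, 0.3], [0, 0, 0], 0.72], [[0.346, 0.126, 0], [0, 0, 0], 0.72], [[0.346, 0.126, 0], [0, 0, 0], 0.72], [[0.346, 0.126, 0], [0, 0, 0], 0.72], [[0.346, 0.126, 0], [0, 0, 0], 0.72], [[0.346, 0.126, 0], [0, 0, 0], 0.72], [[0, 0, 0], [0, 0, 0], 0.72], [[0, 0, 0], [0, 0, 0], 0.72], [[0, 0, 0], [0, 0, 0], 0.72]]'

```text
t: 23.3
position: [0.6299, 0.1877, 0.1041]
eef_rot: [-2.218, -2.225, 0.0]
force: [0.3, 0.5, -0.7]
grip_width: 0.722
gripper_force: 0.0
```

```bash
python3 -c "
from h import *
d=look('w12','',.036)
face(d,'g',.036,(258,205))
"
```

```text
t 23.4 tcp [0.6299 0.1876 0.1044] rot [2.218e+00 2.224e+00 1.000e-03] j [ 0.19  0.4   0.26  1.43 -0.    1.76] F [ 0.1  0.4 -1.3] w 0.72 gf 0.0
cam [0.629 0.262 0.247] axis [ 0.   -0.29 -0.96]
outer [261.3 205.8] [44.9 47.6] [0.6332 0.1887]
hole [261.3 206.1] [31.9 33.4] [0.6331 0.1884]
outer [260.3 205.7] [56.4 58.9] [0.6324 0.1887]
```

View pics/w12.png

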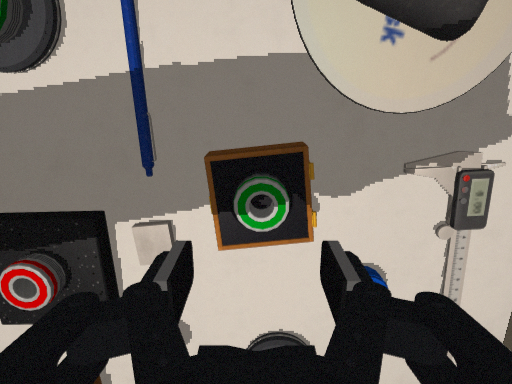

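The green small ring is at (261,206), giving (0.633,0.1887), and it is clear of its neighbours. I grasp it.

```bash
python3 -c "
from h import *
d=robot.get_image('wrist')
c=[cast(d,p,.025) for p in((206,156),(305,145),(313,240),(219,249))]
print(np.round(c,4),np.mean(c,0), [round(np.linalg.norm(c[i]-c[i-1]),4) for i in range(4)])
"
```

```text
[[0.594  0.2218 0.025 ]
 [0.6636 0.2298 0.025 ]
 [0.6732 0.1571 0.025 ]
 [0.6009 0.1492 0.025 ]] [0.63291155 0.18946569 0.025     ] [np.float64(0.0729), np.float64(0.0701), np.float64(0.0734), np.float64(0.0727)]
```

Call:
send_rows --series '[[[0.03, 0.01, 0], [0, 0, 0], 0.72], [[0, 0, -0.2], [0, 0, 0], 0.72], [[0, 0, -0.25], [0, 0, 0], 0.72], [[0, 0, -0.2], [0, 0, 0], 0.72], [[0, 0, -0.1], [0, 0, 0], 0.72], [[0, 0, -0.03], [0, 0, 0], 0.72], [[0, 0, 0], [0, 0, 0], 0.72], [[0, 0, 0], [0, 0, 0], 0], [[0, 0, 0], [0, 0, 0], 0], [[0, 0, 0], [0, 0, 0], 0], [[0, 0, 0], [0, 0, 0], 0], [[0, 0, 0], [0, 0, 0], 0], [[0, 0, 0], [0, 0, 0], 0], [[0, 0, 0], [0, 0, 0], 0]]'

```text
t: 24.8
position: [0.635, 0.1891, 0.0278]
eef_rot: [2.217, 2.223, 0.005]
force: [-0.2, -0.8, 6.4]
grip_width: 0.427
gripper_force: 59.9
```

Call:
send_rows --series '[[[0, 0, 0.1], [0, 0, 0], 0], [[0, 0, 0.3], [0, 0, 0], 0], [[0, 0, 0.4], [0, 0, 0], 0], [[0.032, -0.335, 0], [0, 0, 0], 0], [[0.032, -0.335, 0], [0, 0, 0], 0], [[0.032, -0.335, 0], [0, 0, 0], 0], [[0.032, -0.335, 0], [0, 0, 0], 0], [[0.032, -0.335, 0], [0, 0, 0], 0], [[0, 0, 0], [0, 0, 0], 0], [[0, 0, -0.3], [0, 0, 0], 0], [[0, 0, -0.2], [0, 0, 0], 0], [[0, 0, -0.1], [0, 0, 0], 0], [[0, 0, 0], [0, 0, 0], 0], [[0, 0, 0], [0, 0, 0], 0], [[0, 0, 0], [0, 0, 0], 0]]'

```text
t: 26.3
position: [0.6508, 0.0216, 0.0471]
eef_rot: [2.216, 2.223, 0.003]
force: [0.2, 0.9, -1.6]
grip_width: 0.424
gripper_force: 60.3
```

```bash
python3 -c "
from h import *
d=look('w13','',.036)
face(d,'g',.056,(258,260))
brass(d,.026,(258,240))
"
```

```text
t 26.4 tcp [0.6508 0.0215 0.0472] rot [2.216 2.223 0.003] j [-0.07  0.4   0.15  1.31  0.    1.5 ] F [-1.1 -0.7 -0.6] w 0.428 gf 60.34268148243427
cam [0.65  0.096 0.19 ] axis [ 0.   -0.29 -0.96]
outer [256.4 260.7] [63.4 70.9] [0.6505 0.0219]
hole [256.4 261.3] [44.  49.3] [0.6505 0.0216]
outer [256.1 256.1] [76.4 82.1] [0.6504 0.0243]
```

View pics/w13.png

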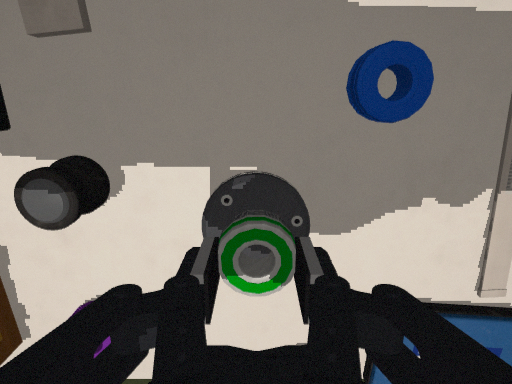

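The ring at (256,261) casts to (0.6505,0.0217), matching the seat. I lower.

Call:
send_rows --series '[[[0, 0, -0.06], [0, 0, 0], 0], [[0, 0, -0.06], [0, 0, 0], 0], [[0, 0, -0.06], [0, 0, 0], 0], [[0, 0, -0.03], [0, 0, 0], 0], [[0, 0, 0], [0, 0, 0], 0], [[0, 0, 0], [0, 0, 0], 0]]'

```text
t: 26.95
position: [0.6494, 0.0214, 0.0258]
eef_rot: [2.218, 2.225, -0.0]
force: [-2.9, 0.7, 6.0]
grip_width: 0.425
gripper_force: 61.1
```

Call:
send_rows --series '[[[0, 0, 0], [0, 0, 0], 0.72], [[0, 0, 0], [0, 0, 0], 0.72], [[0, 0, 0], [0, 0, 0], 0.72], [[0, 0, 0], [0, 0, 0], 0.72], [[0, 0, 0.2], [0, 0, 0], 0.72], [[0, 0, 0.3], [0, 0, 0], 0.72], [[0, 0, 0.3], [0, 0, 0], 0.72], [[0, 0, 0], [0, 0, 0], 0.72], [[0, 0, 0], [0, 0, 0], 0.72]]'

```text
t: 27.85
position: [0.6506, 0.0213, 0.1055]
eef_rot: [2.217, 2.223, 0.003]
force: [0.7, 0.5, 0.4]
grip_width: 0.719
gripper_force: 0.0
```

```bash
python3 -c "
from h import *
d=look('w14','',.034)
face(d,'g',.034,(258,205))
brass(d,.026,(258,205))
"
```

```text
t 27.9 tcp [0.6494 0.0213 0.1038] rot [-2.218 -2.224  0.   ] j [-0.07  0.38  0.23  1.42 -0.    1.5 ] F [-0.5 -0.1  0.2] w 0.72 gf 0.0
cam [0.65  0.096 0.248] axis [ 0.   -0.29 -0.96]
outer [254.2 205.5] [44.  46.2] [0.6489 0.0213]
hole [254.3 205.9] [31.3 33.3] [0.649 0.021]
outer [253.8 202.2] [50.  54.4] [0.6487 0.0238]
brass [255.02094241 201.5078534 ] [248 194  15  16 191] [0.6495 0.0216]
```

Call:
send_rows --series '[[[-0.384, 0.208, 0], [0, 0, 0], 0.72], [[-0.384, 0.208, 0], [0, 0, 0], 0.72], [[-0.384, 0.208, 0], [0, 0, 0], 0.72], [[-0.384, 0.208, 0], [0, 0, 0], 0.72], [[-0.384, 0.208, 0], [0, 0, 0], 0.72], [[0, 0, 0], [0, 0, 0], 0.72], [[0, 0, 0], [0, 0, 0], 0.72], [[0, 0, 0], [0, 0, 0], 0.72]]'

```text
t: 28.7
position: [0.4579, 0.125, 0.1036]
eef_rot: [-2.219, -2.224, 0.001]
force: [-0.2, -0.7, -0.8]
grip_width: 0.721
gripper_force: 0.0
```

```bash
python3 -c "
from h import *
d=look('w15','',.04)
face(d,'r',.04,(258,205))
"
```

```text
t 28.8 tcp [0.4583 0.1249 0.1039] rot [ 2.219  2.224 -0.   ] j [ 0.12 -0.07 -0.27  1.37 -0.    1.69] F [ 0.4  0.2 -0.1] w 0.719 gf 0.0
cam [0.457 0.199 0.246] axis [ 0.   -0.29 -0.96]
outer [254.  210.2] [45.4 48.3] [0.456  0.1243]
hole [254.1 210.5] [32.2 34.2] [0.456  0.1242]
outer [255.  214.7] [62. 68.] [0.4567 0.1211]
```

The small green ring is seated over the spigot. I pick the red small ring off the granite.

Call:
send_rows --series '[[[-0.02, -0.01, -0.2], [0, 0, 0], 0.72], [[0, 0, -0.25], [0, 0, 0], 0.72], [[0, 0, -0.2], [0, 0, 0], 0.72], [[0, 0, -0.1], [0, 0, 0], 0.72], [[0, 0, 0], [0, 0, 0], 0.72], [[0, 0, 0], [0, 0, 0], 0.72], [[0, 0, 0], [0, 0, 0], 0], [[0, 0, 0], [0, 0, 0], 0], [[0, 0, 0], [0, 0, 0], 0], [[0, 0, 0], [0, 0, 0], 0], [[0, 0, 0], [0, 0, 0], 0], [[0, 0, 0], [0, 0, 0], 0], [[0, 0, 0], [0, 0, 0], 0], [[0, 0, 0.1], [0, 0, 0], 0], [[0, 0, 0.3], [0, 0, 0], 0], [[0, 0, 0.4], [0, 0, 0], 0]]'

```text
t: 30.35
position: [0.4532, 0.1241, 0.1081]
eef_rot: [-2.216, -2.222, 0.007]
force: [-0.1, 0.6, -0.2]
grip_width: 0.429
gripper_force: 60.3
```

Call:
send_rows --series '[[[0.354, 0.129, 0], [0, 0, 0], 0], [[0.354, 0.129, 0], [0, 0, 0], 0], [[0.354, 0.129, 0], [0, 0, 0], 0], [[0.354, 0.129, 0], [0, 0, 0], 0], [[0.354, 0.129, 0], [0, 0, 0], 0], [[0, 0, 0], [0, 0, 0], 0], [[0, 0, -0.3], [0, 0, 0], 0], [[0, 0, -0.3], [0, 0, 0], 0], [[0, 0, 0], [0, 0, 0], 0], [[0, 0, 0], [0, 0, 0], 0], [[0, 0, 0], [0, 0, 0], 0]]'

```text
t: 31.45
position: [0.6336, 0.189, 0.0518]
eef_rot: [2.217, 2.223, 0.004]
force: [-0.6, 0.0, 0.0]
grip_width: 0.428
gripper_force: 60.4
```

```bash
python3 -c "
from h import *
d=look('w16','',.06)
face(d,'r',.060,(258,260))
"
```

```text
t 31.5 tcp [0.634  0.1891 0.0523] rot [2.217 2.223 0.006] j [ 0.19  0.43  0.19  1.33 -0.    1.76] F [ 0.2  0.3 -1. ] w 0.429 gf 60.437589045614004
cam [0.633 0.263 0.195] axis [ 0.   -0.29 -0.96]
outer [256.5 260.5] [63.6 71. ] [0.6334 0.1891]
hole [256.5 261. ] [44.3 49.2] [0.6334 0.1888]
outer [256.6 257.9] [80.8 83.3] [0.6334 0.1905]
```

View pics/w16.png

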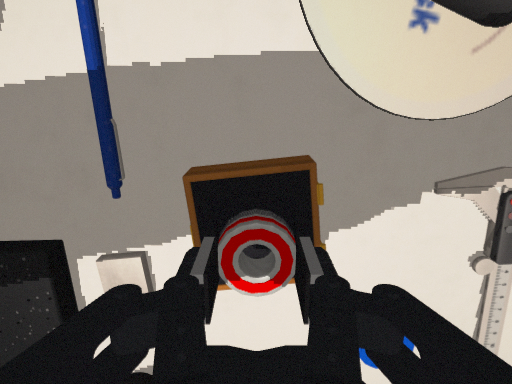

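The ring at (256,261) casts to (0.6334,0.189), on the case centre. I lower into the recess.

Call:
send_rows --series '[[[0, 0, -0.08], [0, 0, 0], 0], [[0, 0, -0.06], [0, 0, 0], 0], [[0, 0, -0.05], [0, 0, 0], 0], [[0, 0, -0.03], [0, 0, 0], 0], [[0, 0, 0], [0, 0, 0], 0], [[0, 0, 0], [0, 0, 0], 0]]'

```text
t: 32.1
position: [0.6321, 0.1887, 0.0275]
eef_rot: [-2.218, -2.224, 0.001]
force: [-2.3, -0.5, 2.3]
grip_width: 0.43
gripper_force: 60.8
```

Call:
send_rows --series '[[[0, 0, 0], [0, 0, 0], 0.72], [[0, 0, 0], [0, 0, 0], 0.72], [[0, 0, 0], [0, 0, 0], 0.72], [[0, 0, 0], [0, 0, 0], 0.72], [[0, 0, 0.2], [0, 0, 0], 0.72], [[0, 0, 0.3], [0, 0, 0], 0.72], [[0, 0, 0.3], [0, 0, 0], 0.72], [[0, 0, 0], [0, 0, 0], 0.72], [[0, 0, 0], [0, 0, 0], 0.72]]'

```text
t: 33.0
position: [0.6336, 0.189, 0.1087]
eef_rot: [2.217, 2.223, 0.004]
force: [-0.5, 0.4, -0.1]
grip_width: 0.723
gripper_force: 0.0
```

```bash
python3 -c "
from h import *
d=look('w17','',.036)
face(d,'r',.036,(258,205))
s=robot.get_image('scene'); cv2.imwrite('pics/end.png',s['img'][:,:,::-1])
"
```

```text
t 33.0 tcp [0.6325 0.1888 0.107 ] rot [-2.218 -2.225  0.   ] j [0.19 0.41 0.28 1.44 0.   1.76] F [-0.4 -0.5 -0.3] w 0.72 gf 0.0
cam [0.633 0.263 0.252] axis [ 0.   -0.29 -0.96]
outer [253.8 205.3] [43.8 46.1] [0.6318 0.1888]
hole [253.7 205.6] [31.1 32.9] [0.6317 0.1886]
outer [248.1 182.8] [ 9.5 26.6] [0.6277 0.2056]
```

View pics/end.png

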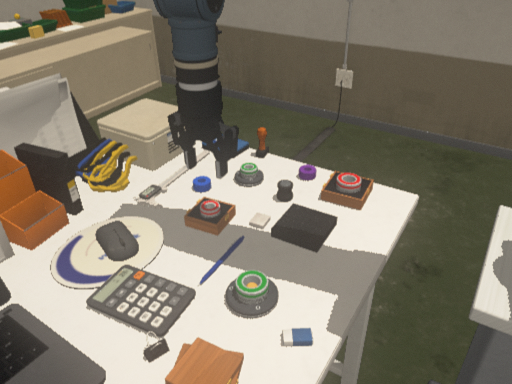

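The final view shows the green rings on both stations, (251,285) and (249,170), and the red rings in both cases, (348,182) and (209,208), all flat. The arm is clear, so I hand in.

```bash
python3 -c "
from workcell import robot
print(robot.sign_off())"
```

```text
the job is handed in; nothing more can be done
None
```

I exchanged the rings and handed the job in at about 33 s of the 128 s allowed: in the last camera checks each green ring lay flat on its station and each red ring in its case, all within about 2 mm of centre, though sign-off returned no verdict.

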